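Set the code of a reagent case and slide its latch open

TASK

Unlock the grey reagent case: working from left to right, roll its three numbered thumbwheels to 2, 5, 3 (the studs counted at the index ridges), one at a time and without turning the other wheels. Then slide the latch tab on the lid fully to the right to open it. Press lightly, never with more than 22 N on any part of the case, leave the bottle, the jar and the timer beside it alone, and let go at the end.

Things in the scene. Friction and masses are not known exactly. Their poses are not given: they have to be found in the camera images.
- code_case: grey painted metal case, fixed to the worktop, 130 mm (x) by 280 mm (y) by 90 mm high; origin: centre of its underside; its x axis points away from the robot, y to the left, its flat lid is 90 mm above the origin. On the lid, on the line x = 0, stand from left (+y) to right the three thumbwheels (44 mm apart) and then the latch tab. To the left of the case stands a fixed steel bath, 320 mm high.
- bay_left (a point): point at lid height on the middle of the left wheel's slot (case frame 0, 75, 90 mm), straight under the wheel's top; does not move with the wheel. Each wheel's height is worn and not exactly known: its top stands 10 to 18 mm over the lid, to be found by feel
- bay_mid (a point): the same point of the middle wheel (case frame 0, 31, 90 mm). The wheels are aluminium discs, 56 mm in diameter, 18 mm wide, axles level along the case's y. The rim of each has six numbers, groups of 1 to 6 black studs 60 degrees apart with thin dark ribs between
- bay_right (a point): the same point of the right wheel (case frame 0, -13, 90 mm). A wheel shows the number at its very top, in line with the two small white index ridges on the lid beside it
- wheel_left (a joint): angle (rad) of the left thumbwheel: number n is at the top at (n-1)*1.0472; grows as the wheel's top rolls away from the robot (case +x). Wanted: 2, at 1.047, within 0.15. All wheels: stiff (0.08 N m, 3 N at the rim), no clicks, stay where left, end stops at -0.6 and 5.85; rolled by friction, by pressing on the top and drawing along the case's x.
- wheel_mid (a joint): angle (rad) of the middle thumbwheel: number n is at the top at (n-1)*1.0472; grows as the wheel's top rolls away from the robot (case +x). Wanted: 5, at 4.189, within 0.15. Each wheel's axle is sprung: it gives 1 mm per 4 N and bottoms at 4 mm (16 N).
- wheel_right (a joint): angle (rad) of the right thumbwheel: number n is at the top at (n-1)*1.0472; grows as the wheel's top rolls away from the robot (case +x). Wanted: 3, at 2.094, within 0.15. 
- latch (a joint): travel (m) of the latch: 0 shut, 0.022 fully open; it grows as the tab slides to the right (along the case's -y). It slides with about 3 N, and only when all three wheels show their numbers (else it is blocked after about 2 mm: do not force it).
- latch_tab (a point): middle of the upper face of the latch tab, an upright steel tab 24 mm (case x) by 10 mm (case y), its top 17 mm above the lid; when shut it stands at case frame (0, -90, 107) mm, with 63 mm of free lid between it and the right wheel
- amber_bottle: brown bottle with a black cap, 62 mm in diameter, 126 mm high, to the right of the case. Bystander, loose; origin: centre of its underside. Leave it alone.
- powder_jar: white jar with a red lid, 65 mm in diameter, 80 mm high, behind the case. Bystander, loose; origin: centre of its underside. Leave it alone.
- timer: flat white timer, 62 x 66 x 19 mm, in front of the case. Bystander, loose; origin: centre of its underside. Leave it alone.

How it is judged (in metres and radians):
On the way, in this order (a step that is already met when the one before it is completed fails the run):
1. the left wheel shows 2 (within 0.15 rad) while the middle and right wheels still stand where they were found and the latch is shut (value of joint wheel_left between 0.897 and 1.197 rad and value of joint wheel_mid between 2.38 and 3.42 rad and value of joint wheel_right between 0.33 and 1.37 rad and value of joint latch below 0.004 m), for 0.2 s.
2. the middle wheel shows 5 too, the left one still shows 2, the right one stands where it was found, latch shut (value of joint wheel_left between 0.897 and 1.197 rad and value of joint wheel_mid between 4.039 and 4.339 rad and value of joint wheel_right between 0.33 and 1.37 rad and value of joint latch below 0.004 m), for 0.2 s.
3. all three wheels show 2, 5, 3, latch still shut (value of joint wheel_left between 0.897 and 1.197 rad and value of joint wheel_mid between 4.039 and 4.339 rad and value of joint wheel_right between 1.944 and 2.244 rad and value of joint latch below 0.004 m), for 0.2 s.
4. the latch is slid at least 19 of its 22 mm to the right (value of joint latch above 0.019 m), for 0.2 s.
At the end, for the whole second after the job is handed in: The wheels show 2, 5, 3 from left to right, each within 0.15 rad (about 9 degrees) of its number at the index, and the latch stands at least 19 mm of its 22 mm to the right, at rest and released (value of joint wheel_left between 0.897 and 1.197 rad and value of joint wheel_mid between 4.039 and 4.339 rad and value of joint wheel_right between 1.944 and 2.244 rad and value of joint latch above 0.019 m and velocity of joint latch below 0.01 m/s); the robot touches nothing.
It fails at once if a part of the case (wheel, latch, lid) is pressed with more than 22 N (contact force between any of the fingers, the arm and code_case above 22 N).
It fails at once if the bottle, the jar or the timer is moved by more than 15 mm or tipped (distance of any of amber_bottle, powder_jar, timer from where it was at the start of the episode above 0.015 m or angle between any of amber_bottle, powder_jar, timer's own z axis and vertical above 0.3 rad).
It also fails if it takes over 72 s, if anything falls off the work surface, if the arm or the gripper's body presses on something with over 40 N, if the wrist force passes 120 N, or if a joint passes its speed limit or range.

ROBOT

A 6-joint arm with a two-finger parallel gripper is mounted at the origin on a cart in front of the work surface, level with it; the furniture and walls round the work are solid. World frame = base frame: x ahead of the robot, y to its left, z up, the work surface at z = 0. Lengths are in mm, angles in rad, forces in N, time in s.
With the tool pointing down it reaches from about 350 to 875 mm from the base axis. Payload 4.2 kg.
Tool frame: the origin (TCP) lies at the very end of the fingers, on their centre line; the grasp point (between the pads) lies 19 mm behind it; z points along the fingers, y is the line along which they close (so a half turn about z gives the same grasp; the last joint's range is limited). The gripper opens to 85 mm and grips with 20 to 120 N. Pads are 22 mm wide; open, the fingers measure 114 mm over their backs; the gripper's body (76 mm by 85 mm) begins 54 mm behind the grasp point. The pads swing forward as they close: fully open they stand 13 mm farther back than shut.
Start: joints at [1.438, 0.385, 0.008, 0, -1.194, -0.259], TCP at [238.625, 577.631, 231.312] pointing down, gripper open.
Joint ranges: [-3.14, 3.14], [-1.21, 2.06], [-1.07, 1.41], [-3.16, 2.05], [-2.99, -0.16], [-3.1, 3.1]. Speed limits (rad/s): [2.79, 2.79, 3.14, 3.14, 3.14, 3.14].

INTERFACE

Orientations are given as a unit quaternion [x, y, z, w].
In Python, from bench import read_state, get_image, camera_model, job_done gives the robot as it stands.
- The arm moves only by the shell command python3 -m handwheel 'ROWS'. ROWS is JSON, a list of rows, each a list of 7 numbers: the shift along the tool's x, y, z in m, then the turn, a rotation vector about the tool's x, y, z in rad, then the gripper's target within -1 to 1 (fully open at 1, half-way at 0, shut at -1). In form: [[dx, dy, dz, wx, wy, wz, jaw], ...]. A call has 1 to 10 rows; each row is the pose to reach, as a shift and turn from the pose commanded when the call began, along the tool's axes at that moment; what a row does not reach only later rows make up. A row lasts 1/8 s, in which the tool goes at most 62.5 mm and 10.7 degrees, less where a joint would pass 70% of its speed; a pose out of reach is approached as far as the arm can. A call with a gripper value outside its range is refused whole. The fingers move at their own pace and stop on an object; the grip force is fixed at half the most. Time passes only in rows, so rows that repeat a pose let the fingers close. It gives the time, the measured TCP pose, the force, the opening and the grip force at its end, in the units of the state.
- read_state(): the state, without advancing time (a new reading comes with each control period).
- get_image(name): name is "scene" or "side" or "wrist"; returns (picture, depth): 480x640x3 uint8, blue, green, red; 480x640 float32, mm along the optical axis (not along the pixel's ray), 0 where there is no reading.
- camera_model(name): a dict with "K" (3x3 intrinsics, pixels), "rvec" (rotation vector, rad) and "tvec" (3), from world to camera coordinates, as OpenCV has them; the wrist camera has in their place "hand_eye" (4x4, takes a point from camera to tool coordinates, whose origin is the TCP and whose axes are the flange's). Camera axes: x right, y down, z forward; pixel columns grow to the right and rows downward; lengths in mm; the calibration is good to about 2 mm. A picture is of the moment at which its call begins: read the wrist's pose just before it. camera_model takes no time and is no camera call.
- job_done(): hands the job in; it is judged then, once.
The state is a dict: "clock": time; "joints": joint angles; "joint_vel": joint speeds; "joint_efforts": joint torques, N m; "position": TCP position; "ee_rot": TCP orientation; "contact_force": force on the tool from outside, world axes, zero at the start; "wrist_torque": the same for the moment, N m; "gripper_width": finger opening in mm; "grasp_force": force on a finger pad.
Only numpy, scipy, OpenCV 4.12 (cv2) and the standard library are available. Lean on these libraries where they do the work, as an engineer would, in place of code of your own. Each camera call takes 0.05 s, during which the arm holds its last target. There are 200 camera calls.

## Working session

There is one attempt and no reset: what is moved stays moved. The work goes in short steps, Python scripts to look and compute and a shell command to move; the robot and the scene stay as the last step left them, time stands still between calls to the robot, and variables do not carry over. Pictures are saved under pics/ and viewed, at most 10 in all, crops included, and the job is handed in when it is done.

```bash
mkdir -p pics; ls
python3 - <<'E'
from bench import *
import cv2,numpy as np
s=read_state()
print({k:np.round(v,3).tolist() for k,v in s.items()})
for n in ("scene","side"):
    p,d=get_image(n); cv2.imwrite(f"pics/{n}0.png",p); np.save(f"pics/{n}0.npy",d)
    m=camera_model(n);R=cv2.Rodrigues(np.array(m["rvec"]))[0];print(n,np.round(-R.T@np.array(m["tvec"]).ravel()),np.round(R[2],2),m["K"])
print(camera_model("wrist"))
E
```

```text
pics
{'clock': 0.0, 'joints': [1.438, 0.386, 0.007, -0.001, -1.194, -0.259], 'joint_vel': [-0.001, 0.0, 0.002, 0.0, 0.001, -0.0], 'joint_efforts': [0.0, -39.228, 18.84, 4.186, -0.005, -0.0], 'position': [238.431, 577.115, 230.236], 'ee_rot': [0.981, -0.195, -0.0, 0.001], 'contact_force': [0.128, -1.136, -0.335], 'wrist_torque': [0.024, 0.055, -0.002], 'grasp_force': 0.0, 'gripper_width': 85.218}
scene [  84. -641.  733.] [ 0.53  0.35 -0.77] [[588.31795656   0.         330.77423586]
 [  0.         588.31795656 251.67192581]
 [  0.           0.           1.        ]]
side [  310. -1075.   458.] [ 0.24  0.87 -0.44] [[598.30016981   0.         319.68958846]
 [  0.         598.30016981 232.94142969]
 [  0.           0.           1.        ]]
{'K': array([[402.48764595,   0.        , 316.2565693 ],
       [  0.        , 402.48764595, 232.35349806],
       [  0.        ,   0.        ,   1.        ]]), 'hand_eye': array([[ 3.87851663e-04, -9.65169173e-01, -2.61626294e-01,
         6.64482866e+01],
       [ 9.99999690e-01,  1.95134760e-04,  7.62589589e-04,
         4.07373673e-01],
       [-6.84975579e-04, -2.61626508e-01,  9.65168949e-01,
        -1.43440317e+02],
       [ 0.00000000e+00,  0.00000000e+00,  0.00000000e+00,
         1.00000000e+00]])}
```

View pics/scene0.png

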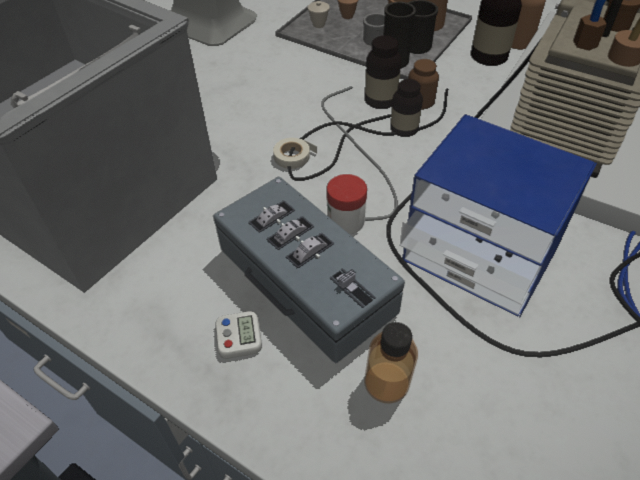

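View pics/side0.png

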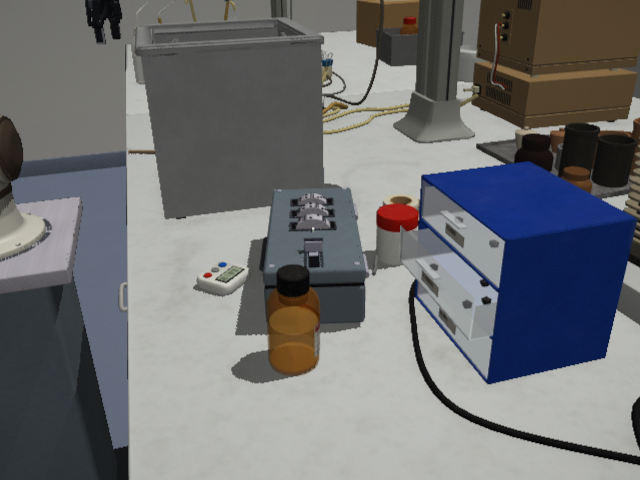

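The scene view shows the case with lid corners near (280,180), (217,215), (337,330) and (403,280). The wheels are near (270,214), (291,231) and (311,247), and the latch is near (348,282). The bath is at the upper left, the timer in front at (238,335), the bottle at (390,365) and the jar at (347,200). The side view agrees.

```bash
cat > h.py <<'E'
import cv2,numpy as np
from scipy.spatial.transform import Rotation as Ro
from bench import *
def world(n,d,uv,pose=None):
    m=camera_model(n);uv=np.atleast_2d(uv).astype(int)
    z=d[uv[:,1],uv[:,0]]
    pc=np.c_[uv,np.ones(len(uv))]@np.linalg.inv(m["K"]).T*z[:,None]
    if n=="wrist":
        H=np.array(m["hand_eye"]);return (pc@H[:3,:3].T+H[:3,3])@pose[1].as_matrix().T+pose[0]
    R=cv2.Rodrigues(np.array(m["rvec"]))[0]
    return (pc-np.array(m["tvec"]).ravel())@R
def pose():
    s=read_state();return np.array(s["position"]),Ro.from_quat(s["ee_rot"])
def proj(n,P,ps=None):
    m=camera_model(n);P=np.atleast_2d(P)
    if n=="wrist":
        H=np.array(m["hand_eye"]);pc=((P-ps[0])@ps[1].as_matrix()-H[:3,3])@H[:3,:3]
    else:
        pc=P@cv2.Rodrigues(np.array(m["rvec"]))[0].T+np.array(m["tvec"]).ravel()
    q=pc@np.array(m["K"]).T;return q[:,:2]/q[:,2:]
E
python3 - <<'E'
from h import *
d=np.load("pics/scene0.npy")
v,u=np.mgrid[0:480,0:640];P=world("scene",d,np.c_[u.ravel(),v.ravel()])
ok=(d.ravel()>0)
# lid region
m=ok&(abs(P[:,2]-90)<5)
img=m.reshape(480,640).astype(np.uint8)
n,l,st,c=cv2.connectedComponentsWithStats(img)
i=l[310,330] or l[300,320]; Q=P[(l==i).ravel()]
print(n,st[i],Q[:,2].mean())
r=cv2.minAreaRect(Q[:,:2].astype(np.float32));print(r,cv2.boxPoints(r))
for nm,p in dict(bathfront=(85,100),bathcorner=(80,125),bathr=(186,28),bottle=(397,340),jar=(347,188),timer=(238,335),timer2=(258,350),case=(310,215),tab=(345,278),w1=(270,212),w2=(290,229),w3=(310,245),bluecorner=(415,165),bluetop=(520,190)).items(): print(nm,world("scene",d,p).round(0))
b=ok&(abs(P[:,2]-318)<8)&(P[:,1]>100)&(P[:,0]<900);print("bath",P[b].min(0),P[b].max(0))
E
```

```text
61 [  213   176   192   160 12547] 90.21316441245287
((512.9526977539062, -309.62347412109375), (281.0592346191406, 131.03140258789062), 75.10089874267578) [[ 413.507   -428.58325]
 [ 540.1331  -462.27374]
 [ 612.39844 -190.6637 ]
 [ 485.77228 -156.9732 ]]
bathfront [[424. -50. 289.]]
bathcorner [[405. -49. 263.]]
bathr [[601. -60. 304.]]
bottle [[ 429. -506.  127.]]
jar [[ 655. -293.   79.]]
timer [[ 376. -289.   14.]]
timer2 [[ 375. -324.    8.]]
case [[ 567. -283.   89.]]
tab [[ 485. -397.  107.]]
w1 [[ 530. -238.  103.]]
w2 [[ 517. -284.  105.]]
w3 [[ 508. -325.  106.]]
bluecorner [[ 845. -322.   -2.]]
bluetop [[ 685. -542.  184.]]Traceback (most recent call last):
  File "<stdin>", line 13, in <module>
    return umr_minimum(a, axis, None, out, keepdims, initial, where)
ValueError: zero-size array to reduction operation minimum which has no identity
```

Run:
```python
from h import *
for n in("scene","side"):
    d=np.load(f"pics/{n}0.npy")
    v,u=np.mgrid[0:480:2,0:640:2];uv=np.c_[u.ravel(),v.ravel()];P=world(n,d,uv);ok=d[uv[:,1],uv[:,0]]>0
    b=ok&(P[:,2]>290)&(P[:,2]<335)&(P[:,1]>-120)&(P[:,0]<800)&(P[:,0]>330)&(P[:,1]<450)
    if b.any(): print(n,"bath rim",P[b].min(0).round(),P[b].max(0).round())
    b=ok&(P[:,2]>345)&(P[:,0]<800)&(P[:,0]>150)&(abs(P[:,1])<750)
    if b.any(): print(n,"high",b.sum(),P[b].min(0).round(),P[b].max(0).round(),P[b][::40].round())
```

```text
scene bath rim [330. -61. 290.] [614. 231. 320.]
side bath rim [330. -63. 290.] [618. 256. 320.]
side high 7 [205. 510. 345.] [231. 538. 348.] [[205. 518. 348.]]
```

```bash
python3 -m handwheel '[[0,0,-0.06,0,0,0,-1],[0,0,-0.12,0,0,0,-1],[0,0,-0.18,0,0,0,-1],[0,0,-0.2,0,0,0,-1],[0.04,0.043,-0.2,0,0,0.15,-1],[0.08,0.086,-0.2,0,0,0.3,-1],[0.12,0.129,-0.2,0,0,0.45,-1],[0.16,0.172,-0.2,0,0,0.6,-1],[0.2,0.215,-0.2,0,0,0.75,-1],[0.24,0.258,-0.2,0,0,0.9,-1]]'
python3 - <<'E'
from h import *
p,R=pose();print(p,R.as_matrix().round(3));T=np.array([536,-222,430]);print(R.inv().apply(T-p))
print(np.array(read_state()["joints"]).round(3))
E
```

```text
clock: 1.35
position: [362.0, 245.5, 431.1]
ee_rot: [0.797, -0.604, -0.0, 0.0]
contact_force: [1.3, 0.5, -0.4]
gripper_width: -0.1
grasp_force: 0.0
[361.95371067 245.54954026 431.0857803 ] [[ 0.271 -0.963 -0.   ]
 [-0.963 -0.271 -0.   ]
 [-0.     0.    -1.   ]]
[497.2292738  -40.71557969   1.07387096]
[ 0.97  -0.026 -0.017 -0.    -1.579 -0.695]
```

```bash
python3 -m handwheel '[[0.055,-0.005,0,0,0,0.06,-1],[0.11,-0.009,0,0,0,0.12,-1],[0.165,-0.014,0,0,0,0.18,-1],[0.22,-0.018,0,0,0,0.24,-1],[0.275,-0.023,0,0,0,0.3,-1],[0.33,-0.027,0,0,0,0.36,-1],[0.385,-0.032,0,0,0,0.42,-1],[0.44,-0.036,0,0,0,0.48,-1],[0.497,-0.041,0,0,0,0.534,-1],[0.497,-0.041,0,0,0,0.534,-1]]'
python3 -m handwheel '[[0,0,0.06,0,0,0,-1],[0,0,0.12,0,0,0,-1],[0,0,0.18,0,0,0,-1],[0,0,0.23,0,0,0,-1],[0,0,0.23,0,0,0,-1],[0,0,0.23,0,0,0,-1]]'
python3 - <<'E'
from h import *
ps=pose();p,d=get_image("wrist");cv2.imwrite("pics/w1.png",p);np.save("pics/w1.npy",d)
print(ps[0],ps[1].as_matrix().round(3),np.array(read_state()["joints"]).round(3),read_state()["contact_force"])
c=np.array([513,-309.6,90]);ex=np.array([.9664,-.257,0]);ey=np.array([.257,.9664,0]);ez=np.array([0,0,1])
pts=[c+y*ey+h*ez for y in(75,31,-13) for h in (0,14)]+[c+a*ex*65+b*ey*140 for a in(1,-1) for b in (1,-1)]+[c-90*ey+17*ez]
print(proj("wrist",pts,ps).round())
E
```

```text
clock: 2.6
position: [538.8, -221.9, 428.3]
ee_rot: [-0.609, 0.793, 0.002, -0.002]
contact_force: [-0.1, 0.7, -0.7]
gripper_width: -0.1
grasp_force: 0.0
clock: 3.35
position: [539.7, -219.0, 203.9]
ee_rot: [-0.612, 0.791, -0.002, 0.001]
contact_force: [-0.4, -0.5, 0.1]
gripper_width: 0.0
grasp_force: 0.0
[ 539.66851685 -219.01047585  203.85226013] [[-0.251 -0.968  0.004]
 [-0.968  0.251 -0.002]
 [ 0.001 -0.004 -1.   ]] [-1.07e-01  3.31e-01 -1.44e-01  1.00e-03 -1.09e+00 -1.47e-01] [0.0697957  0.09699066 0.30171642]
[[ 321.  199.]
 [ 322.  203.]
 [ 322.  129.]
 [ 322.  129.]
 [ 323.   52.]
 [ 323.   48.]
 [ 226.  291.]
 [ 198. -219.]
 [ 415.  293.]
 [ 453. -217.]
 [ 325. -120.]]
```

View pics/w1.png

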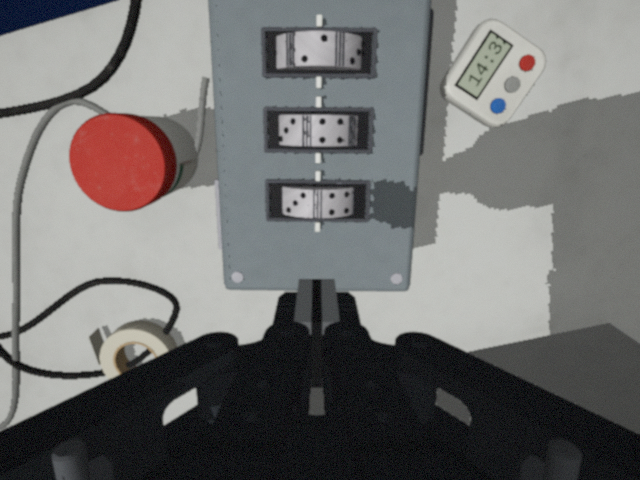

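The wrist view has image left pointing away from the robot. The slots are at (318,201) left wheel, (318,130) middle and (319,52) right, in line with the white ridges at u≈318. I need an enlarged crop to count the studs.

Run:
```python
import cv2
p=cv2.imread("pics/w1.png")[15:230,255:385]
cv2.imwrite("pics/w1c.png",cv2.resize(p,None,fx=2.75*1,fy=2.75,interpolation=cv2.INTER_CUBIC))
```

```text
(no output)
```

View pics/w1c.png

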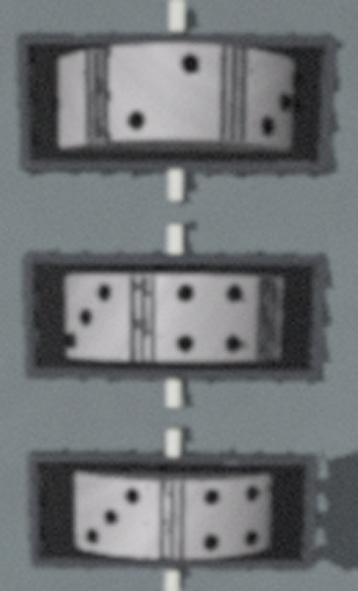

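The crop settles which number each wheel shows:
- **Left (bottom):** it sits on the rib between 3 and 4, about 2.62–2.64 rad, so it needs about -1.58.
- **Middle:** the 4 is slightly towards the robot, about 2.89 rad, so it needs about +1.30.
- **Right (top):** the 2 is just past the index, about 1.14 rad, so it needs about +0.95.

The closed fingertip is about 16 mm (tool y, along case x) by 22 mm.

```bash
cat >> h.py <<'E'
C=np.array([514,-309.9,90]);ex=np.array([.9664,-.257,0]);ey=np.array([.257,.9664,0]);B=np.c_[ex,ey,[0,0,1]]
def case():
    s=read_state();p=(np.array(s["position"])-C)@B
    print("t",round(s["clock"],2),"case xyz",p.round(1),"F case",(np.array(s["contact_force"])@B).round(1));return p
def to(x,y,z):
    p=case();R=pose()[1];print("tool shift mm",R.inv().apply(B@(np.array([x,y,z])-p)).round(1),"case x in tool",R.inv().apply(ex).round(3),"yawerr",R.inv().apply(ey).round(3))
E
python3 -c "
from h import *
to(9,75,30)"
```

```text
t 3.4 case xyz [  1.8  94.4 114.4] F case [0.  0.1 0.3]
tool shift mm [19.5 -6.7 84.5] case x in tool [ 0.006 -1.     0.006] yawerr [-1.    -0.006 -0.   ]
```

```bash
python3 -m handwheel '[[0.0195,-0.004,0.03,0,0,0,-1],[0.0195,-0.004,0.06,0,0,0,-1],[0.0195,-0.004,0.084,0,0,0,-1],[0.0195,-0.004,0.084,0,0,0,-1],[0.0195,-0.004,0.084,0,0,0,-1]]'; python3 -c "
from h import *
to(6,75,17)"
```

```text
clock: 4.03
position: [538.9, -239.2, 119.9]
ee_rot: [-0.612, 0.791, -0.002, 0.001]
contact_force: [-0.2, 0.1, -0.5]
gripper_width: 0.1
grasp_force: 0.0
t 4.03 case xyz [ 5.9 74.7 29.9] F case [-0.2  0.1 -0.5]
tool shift mm [-0.3 -0.1 12.9] case x in tool [ 0.006 -1.     0.005] yawerr [-1.    -0.006 -0.   ]
```

```bash
python3 -m handwheel '[[0,0,0.008,0,0,0,-1],[0,0,0.012,0,0,0,-1],[0,0,0.014,0,0,0,-1],[0,0,0.015,0,0,0,-1],[0,0,0.015,0,0,0,-1]]'; python3 -c "
from h import *
case()"
```

```text
clock: 4.65
position: [537.2, -238.8, 102.5]
ee_rot: [-0.611, 0.791, -0.0, -0.0]
contact_force: [-0.9, 0.4, 1.6]
gripper_width: 0.1
grasp_force: 0.6
t 4.65 case xyz [ 4.1 74.6 12.5] F case [-1.   0.2  1.6]
```

```bash
python3 -m handwheel '[[0,0,0,0,0,0,-1],[0,0,0,0,0,0,-1]]' | grep -E "pos|force"; python3 -m handwheel '[[0,0,0.001,0,0,0,-1],[0,0,0.001,0,0,0,-1],[0,0,0.001,0,0,0,-1]]'| grep -E "pos|force"
```

```text
position: [537.1, -238.8, 102.4]
contact_force: [0.0, -0.6, 1.0]
grasp_force: 0.7
position: [537.2, -238.9, 101.7]
contact_force: [-1.4, 0.4, 4.1]
grasp_force: 2.1
```

```bash
python3 -m handwheel '[[0,0,0.001,0,0,0,-1],[0,0,0.0015,0,0,0,-1],[0,0,0.0015,0,0,0,-1]]'| grep -E "pos|force"; python3 -m handwheel '[[0,0.002,0,0,0,0,-1],[0,0.004,0,0,0,0,-1],[0,0.006,0,0,0,0,-1],[0,0.008,0,0,0,0,-1],[0,0.008,0,0,0,0,-1]]'| grep -E "pos|force"; python3 -c "
from h import *
case()"
```

```text
position: [537.3, -239.0, 100.7]
contact_force: [-2.5, 1.5, 7.9]
grasp_force: 3.8
position: [531.7, -237.4, 101.2]
contact_force: [3.2, -0.7, 6.1]
grasp_force: 2.9
t 6.28 case xyz [-1.5 74.6 11.2] F case [3.3 0.2 6.1]
```

```bash
python3 -m handwheel '[[0,0.002,0.0006,0,0,0,-1],[0,0.004,0.0006,0,0,0,-1],[0,0.006,0.0006,0,0,0,-1],[0,0.008,0.0006,0,0,0,-1],[0,0.01,0.0006,0,0,0,-1],[0,0.01,0.0006,0,0,0,-1]]'| grep -E "pos|force"; python3 -c "
from h import *
case()"; python3 -m handwheel '[[0,0.003,-0.008,0,0,0,-1],[-0.02,0.003,-0.04,0,0,0,-1],[-0.02,0.003,-0.07,0,0,0,-1],[-0.02,0.003,-0.1,0,0,0,-1],[-0.02,0.003,-0.1,0,0,0,-1],[-0.02,0.003,-0.1,0,0,0,-1]]'
python3 - <<'E'
from h import *
case();p,d=get_image("wrist");cv2.imwrite("pics/w2.png",p)
q=p[15:230,255:385];cv2.imwrite("pics/w2c.png",cv2.resize(q,None,fx=2.75*1,fy=2.75,interpolation=cv2.INTER_CUBIC))
E
```

```text
position: [521.1, -234.6, 100.1]
contact_force: [1.4, 0.4, 4.9]
grasp_force: 2.4
t 7.03 case xyz [-12.5  74.7  10.1] F case [1.3 0.7 4.9]
clock: 7.78
position: [520.6, -213.8, 198.0]
ee_rot: [-0.611, 0.791, 0.001, -0.001]
contact_force: [-0.9, 0.2, -0.7]
gripper_width: 0.3
grasp_force: 0.0
t 7.78 case xyz [-18.3  94.6 108. ] F case [-0.9  0.  -0.7]
```

View pics/w2c.png

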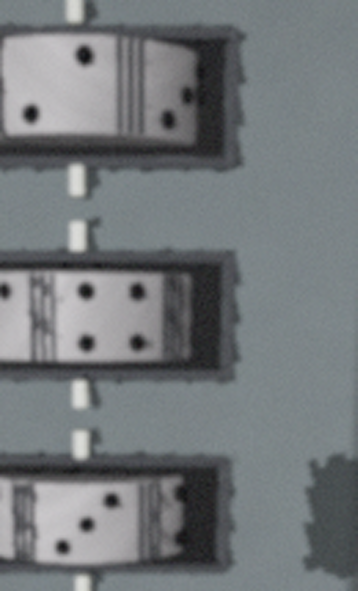

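After the first stroke the left wheel's 3 sits at about crop (87,523), against the index at 80. It rolled about 0.62 rad for about 16.6 mm of travel, so there was practically no slip.

```bash
python3 - <<'E'
cat='''
def ang(u,v,ui,ps,ywheel,top):
    """angle of a mark (pixel u,v; from wheel top toward +x), ui = column of the index ridge"""
    m=camera_model("wrist");H=np.array(m["hand_eye"]);RM=ps[1].as_matrix()
    o=(RM@H[:3,3]+ps[0]-C)@B
    # shift x so that index ridge (lid level) is at x=0
    def ray(u,v): return (RM@(H[:3,:3]@np.linalg.inv(m["K"])@[u,v,1]))@B
    r=ray(ui,v);x0=o[0]-r[0]/r[2]*o[2];o=o-[x0,0,0]
    r=ray(u,v);a=r[0]**2+r[2]**2;q=np.array([o[0],o[2]-(top-28)]);b=q@[r[0],r[2]]
    t=(-b-np.sqrt(b*b-a*(q@q-784)))/a;x,z=q+t*np.array([r[0],r[2]]);return np.arctan2(x,z)
'''
open('h.py','a').write(cat)
E
python3 - <<'E'
from h import *
def f(cx): return 255+cx/2.75-.3
def g(cy): return 15+cy/2.75-.3
ps2=pose()
from copy import copy
ps1=(np.array([539.67,-219.01,203.85]),ps2[1])
for nm,n,ps,y,t,ui,v,cs in [("L1",3.5,ps1,75,12.5,175,520,[172]),("L2",3,ps2,75,12.5,80.5,523,[24,150]),("M1",4,ps1,31,14,174,318,[143,270]),("M2",4,ps2,31,14,80,318,[43,176]),("R1",2,ps1,-13,14,176,93,[97,233]),("R2",2.5,ps2,-13,14,77,85,[131])]:
    a=np.mean([ang(f(c),g(v),f(ui),ps,y,t) for c in cs]);print(nm,round((n-1)*1.0472+a,3))
E
python3 -m handwheel '[[0.0196,-0.0243,0.03,0,0,0,-1],[0.0196,-0.0243,0.06,0,0,0,-1],[0.0196,-0.0243,0.085,0,0,0,-1],[0.0196,-0.0243,0.091,0,0,0,-1],[0.0196,-0.0243,0.091,0,0,0,-1],[0.0196,-0.0243,0.091,0,0,0,-1],[0.0196,-0.0243,0.091,0,0,0,-1]]'>/dev/null; python3 -c "
from h import *
case()"
```

```text
L1 2.646
L2 2.004
M1 2.832
M2 2.837
R1 1.148
R2 1.143
t 8.7 case xyz [ 8.  75.1 19.3] F case [1.1 0.6 0.5]
```

```bash
python3 -m handwheel '[[0,0,0.004,0,0,0,-1],[0,0,0.006,0,0,0,-1],[0,0,0.0075,0,0,0,-1],[0,0,0.0075,0,0,0,-1]]'| grep -E "pos|contact"; python3 -m handwheel '[[0,0.002,0,0,0,0,-1],[0,0.004,0,0,0,0,-1],[0,0.006,0,0,0,0,-1],[0,0.008,0,0,0,0,-1],[0,0.01,0,0,0,0,-1],[0,0.012,0,0,0,0,-1],[0,0.014,0,0,0,0,-1],[0,0.014,0,0,0,0,-1]]'| grep -E "pos|contact"; python3 -c "
from h import *
case()"; python3 -m handwheel '[[0,0,-0.008,0,0,0,-1],[0,-0.014,-0.008,0,0,0,-1],[0,-0.014,-0.008,0,0,0,-1],[0,-0.014,-0.008,0,0,0,-1]]' | grep pos; python3 -c "
from h import *
case()"
```

```text
position: [540.6, -239.3, 101.4]
contact_force: [-1.8, 1.1, 4.1]
position: [527.2, -235.8, 101.2]
contact_force: [2.1, 0.6, 5.8]
t 10.2 case xyz [-6.3 75.  11.2] F case [1.9 1.2 5.8]
position: [539.8, -239.2, 107.8]
t 10.7 case xyz [ 6.8 75.  17.8] F case [-0.2 -0.8  0.3]
```

```bash
python3 -m handwheel '[[0,0,0.004,0,0,0,-1],[0,0,0.007,0,0,0,-1],[0,0,0.0087,0,0,0,-1],[0,0,0.0087,0,0,0,-1]]'| grep -E "pos|contact"; python3 -m handwheel '[[0,0.002,0,0,0,0,-1],[0,0.004,0,0,0,0,-1],[0,0.006,0,0,0,0,-1],[0,0.008,0,0,0,0,-1],[0,0.01,0,0,0,0,-1],[0,0.0125,0,0,0,0,-1],[0,0.0125,0,0,0,0,-1]]'| grep -E "pos|contact"; python3 -c "
from h import *
case()"; python3 -m handwheel '[[0,0,-0.008,0,0,0,-1],[-0.02,-0.01,-0.04,0,0,0,-1],[-0.02,-0.01,-0.07,0,0,0,-1],[-0.02,-0.01,-0.1,0,0,0,-1],[-0.02,-0.01,-0.1,0,0,0,-1],[-0.02,-0.01,-0.1,0,0,0,-1]]' | grep pos
cat >> h.py <<'E'
def look(name,tops=(12.5,14,14)):
    ps=pose();p,d=get_image("wrist");cv2.imwrite(f"pics/{name}.png",p);g=cv2.cvtColor(p,cv2.COLOR_BGR2GRAY).astype(np.float32)
    for y,t,n in zip((75,31,-13),tops,"LMR"):
        a=np.radians(np.arange(-46,46.1,.5));ys=y+np.linspace(-6.5,6.5,27)
        A,Y=np.meshgrid(a,ys);
        # ridge column: bright ridge strips at y+-15 on the lid
        X=np.linspace(-10,10,81);XX,YY=np.meshgrid(X,[y-16,y-15,y-14,y+14,y+15,y+16])
        q=proj("wrist",(np.c_[XX.ravel(),YY.ravel(),np.zeros(XX.size)+2])@B.T+C,ps).astype(np.float32)
        s=cv2.remap(g,q[:,0].reshape(XX.shape),q[:,1].reshape(XX.shape),1).mean(0);w=np.clip(s-(s.min()+s.max())/2,0,None);x0=(w*X).sum()/w.sum()
        q=proj("wrist",(np.c_[28*np.sin(A.ravel())+x0,Y.ravel(),t-28+28*np.cos(A.ravel())])@B.T+C,ps).astype(np.float32)
        s=cv2.remap(g,q[:,0].reshape(A.shape),q[:,1].reshape(A.shape),1)
        pr=cv2.GaussianBlur(np.percentile(s,75,axis=0)[None].astype(np.float32),(0,0),3).ravel()
        br=cv2.GaussianBlur(pr[None],(0,0),16).ravel()
        mn=[(round(float(a[i]),3),round(float(pr[i]-br[i]),1)) for i in range(3,len(a)-3) if pr[i]==pr[i-3:i+4].min() and pr[i]<br[i]-2]
        print(n,"index x0",round(x0,1),"ribs (rad from top to +x, depth):",mn)
E
python3 -c "
from h import *
case();look('w3')"
```

```text
position: [540.3, -239.3, 101.0]
contact_force: [-2.3, 2.2, 6.0]
position: [529.7, -236.4, 101.1]
contact_force: [2.6, 0.0, 5.6]
t 12.07 case xyz [-3.8 75.1 11.1] F case [2.5 0.7 5.6]
position: [541.5, -218.9, 198.5]
t 12.82 case xyz [  3.2  95.1 108.5] F case [ 0.2 -0.1 -0.9]
L index x0 1.7 ribs (rad from top to +x, depth): [(-0.393, -20.8), (0.742, -20.8)]
M index x0 1.7 ribs (rad from top to +x, depth): [(0.244, -19.8), (0.305, -23.0)]
R index x0 1.6 ribs (rad from top to +x, depth): [(-0.506, -21.3), (0.62, -25.1)]
```

Run:
```python
import cv2
p=cv2.imread("pics/w3.png")[15:230,255:385]
cv2.imwrite("pics/w3c.png",cv2.resize(p,None,fx=2.75*1,fy=2.75,interpolation=cv2.INTER_CUBIC))
```

```text
(no output)
```

View pics/w3c.png

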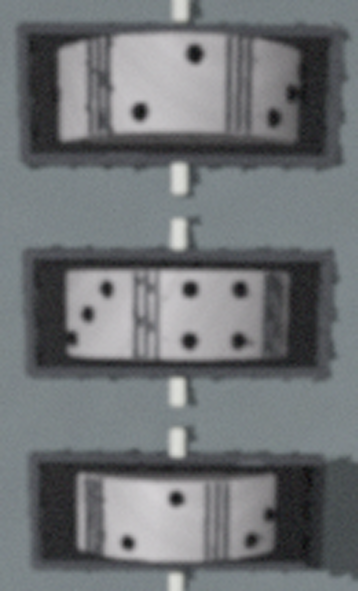

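The left wheel's 2 is now at crop (153,520), with the index at 177. It still needs about -0.18 rad, or 5 mm. The other two wheels are unchanged.

```bash
python3 -m handwheel '[[0.02,0,0.03,0,0,0,-1],[0.02,0,0.06,0,0,0,-1],[0.02,0,0.085,0,0,0,-1],[0.02,0,0.093,0,0,0,-1],[0.02,0,0.093,0,0,0,-1],[0.02,0,0.097,0,0,0,-1],[0.02,0,0.099,0,0,0,-1],[0.02,0,0.1,0,0,0,-1],[0.02,0,0.1,0,0,0,-1]]'| grep -E "pos|contact"; python3 -m handwheel '[[0,0.002,0,0,0,0,-1],[0,0.004,0,0,0,0,-1],[0,0.006,0,0,0,0,-1],[0,0.0075,0,0,0,0,-1],[0,0.0075,0,0,0,0,-1]]'| grep -E "pos|contact"; python3 -m handwheel '[[0,0,-0.008,0,0,0,-1],[-0.02,0.0,-0.04,0,0,0,-1],[-0.02,0.0,-0.07,0,0,0,-1],[-0.02,0,-0.1,0,0,0,-1],[-0.02,0,-0.1,0,0,0,-1],[-0.02,0,-0.1,0,0,0,-1],[-0.02,0,-0.1,0,0,0,-1]]' | grep pos;python3 -c "
from h import *
case();look('w4')"
```

```text
position: [538.7, -238.8, 101.4]
contact_force: [-0.8, 0.3, 5.2]
position: [532.1, -237.0, 101.2]
contact_force: [3.2, 0.0, 6.6]
position: [534.6, -217.2, 198.3]
t 15.5 case xyz [ -3.9  94.9 108.3] F case [ 0.3 -0.1  0. ]
L index x0 1.8 ribs (rad from top to +x, depth): [(-0.628, -22.2), (0.497, -33.9)]
M index x0 1.7 ribs (rad from top to +x, depth): [(0.305, -25.6)]
R index x0 1.7 ribs (rad from top to +x, depth): [(-0.497, -21.2), (0.611, -31.4)]
```

Left wheel's ribs are at -0.63 and +0.50 rad about the top, so it stands at about 0.99–1.02 rad, within tolerance. Next is the middle wheel: feel for its top, then roll it towards +x.

```bash
python3 -m handwheel '[[0.04,0,0.03,0,0,0,-1],[0.064,0,0.06,0,0,0,-1],[0.064,0,0.08,0,0,0,-1],[0.064,0,0.087,0,0,0,-1],[0.064,0,0.09,0,0,0,-1],[0.064,0,0.092,0,0,0,-1],[0.064,0,0.093,0,0,0,-1],[0.064,0,0.093,0,0,0,-1],[0.064,0,0.093,0,0,0,-1]]'>/dev/null;python3 -c "
from h import *
case()"
```

```text
t 16.68 case xyz [-2.2 31.1 17.4] F case [-0.3 -0.1  0.2]
```

```bash
python3 -m handwheel '[[0,0.002,0.001,0,0,0,-1],[0,0.002,0.002,0,0,0,-1],[0,0.002,0.003,0,0,0,-1],[0,0.002,0.003,0,0,0,-1]]'| grep -E "pos|contact";python3 -m handwheel '[[0,0,0.001,0,0,0,-1],[0,0,0.001,0,0,0,-1],[0,0,0.001,0,0,0,-1]]'| grep -E "pos|contact"
```

```text
position: [517.7, -278.9, 104.4]
contact_force: [-1.3, 0.3, 2.6]
position: [517.8, -278.9, 103.7]
contact_force: [-1.5, 1.6, 6.0]
```

```bash
python3 -m handwheel '[[0,0,0.0008,0,0,0,-1],[0,-0.002,0.0008,0,0,0,-1],[0,-0.004,0.0008,0,0,0,-1],[0,-0.006,0.0008,0,0,0,-1],[0,-0.008,0.0008,0,0,0,-1]]'| grep -E "pos|contact";python3 -m handwheel '[[0,-0.002,0,0,0,0,-1],[0,-0.004,0,0,0,0,-1],[0,-0.006,0,0,0,0,-1],[0,-0.008,0,0,0,0,-1],[0,-0.008,0,0,0,0,-1]]'| grep -E "pos|contact"; python3 -m handwheel '[[0,0,-0.008,0,0,0,-1],[0,0.018,-0.008,0,0,0,-1],[0,0.018,-0.008,0,0,0,-1],[0,0.018,-0.008,0,0,0,-1]]' | grep pos; python3 -c "
from h import *
case()"
```

```text
position: [525.5, -281.0, 103.3]
contact_force: [-3.3, 2.7, 8.1]
position: [533.7, -283.2, 103.1]
contact_force: [-2.2, 1.5, 5.2]
position: [516.4, -278.5, 110.3]
t 19.3 case xyz [-5.8 30.9 20.3] F case [0.8 0.6 0.4]
```

```bash
python3 -m handwheel '[[0,0,0.004,0,0,0,-1],[0,0,0.006,0,0,0,-1],[0,0,0.0081,0,0,0,-1],[0,0,0.0081,0,0,0,-1],[0,-0.002,0.0081,0,0,0,-1],[0,-0.004,0.0081,0,0,0,-1],[0,-0.006,0.0081,0,0,0,-1],[0,-0.008,0.0081,0,0,0,-1]]'| grep -E "pos|contact";python3 -m handwheel '[[0,-0.002,0,0,0,0,-1],[0,-0.004,0,0,0,0,-1],[0,-0.006,0,0,0,0,-1],[0,-0.008,0,0,0,0,-1],[0,-0.008,0,0,0,0,-1]]'| grep -E "pos|contact"; python3 -m handwheel '[[0,0,-0.008,0,0,0,-1],[-0.03,0.013,-0.04,0,0,0,-1],[-0.064,0.013,-0.07,0,0,0,-1],[-0.064,0.013,-0.1,0,0,0,-1],[-0.064,0.013,-0.1,0,0,0,-1],[-0.064,0.013,-0.1,0,0,0,-1],[-0.064,0.013,-0.1,0,0,0,-1]]' | grep pos;python3 -c "
from h import *
case();look('w5',(12.5,15,14))
p=cv2.imread('pics/w5.png')[15:230,255:385]
cv2.imwrite('pics/w5c.png',cv2.resize(p,None,fx=2.75,fy=2.75,interpolation=cv2.INTER_CUBIC))"
```

```text
position: [523.3, -280.4, 103.2]
contact_force: [-4.1, 1.8, 8.3]
position: [531.5, -282.6, 103.3]
contact_force: [-1.8, 1.8, 6.5]
position: [534.1, -217.2, 200.7]
t 21.8 case xyz [ -4.4  94.7 110.7] F case [ 0.1 -0.6 -0.6]
L index x0 1.9 ribs (rad from top to +x, depth): [(-0.628, -21.8), (0.497, -31.9)]
M index x0 1.7 ribs (rad from top to +x, depth): [(0.393, -28.3)]
R index x0 1.6 ribs (rad from top to +x, depth): [(-0.497, -20.7), (0.646, -28.2)]
```

View pics/w5c.png

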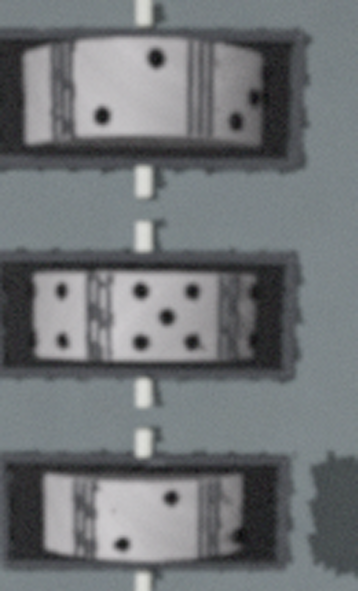

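The left wheel's 2 is centred (147 against the index at 145). The middle wheel's 5 is about 20 crop px short, so it needs about +0.16 rad, or 4.5–5 mm.

```bash
python3 -m handwheel '[[0.04,0,0.03,0,0,0,-1],[0.064,0,0.06,0,0,0,-1],[0.064,0,0.085,0,0,0,-1],[0.064,0,0.093,0,0,0,-1],[0.064,0,0.093,0,0,0,-1],[0.064,0,0.097,0,0,0,-1],[0.064,0,0.099,0,0,0,-1],[0.064,0,0.1,0,0,0,-1],[0.064,0,0.1,0,0,0,-1]]'| grep -E "pos|contact"; python3 -m handwheel '[[0,-0.002,0,0,0,0,-1],[0,-0.004,0,0,0,0,-1],[0,-0.0058,0,0,0,0,-1],[0,-0.0058,0,0,0,0,-1]]'| grep -E "pos|contact"; python3 -m handwheel '[[0,0,-0.008,0,0,0,-1],[-0.03,0.003,-0.04,0,0,0,-1],[-0.064,0.003,-0.07,0,0,0,-1],[-0.064,0.003,-0.1,0,0,0,-1],[-0.064,0.003,-0.1,0,0,0,-1],[-0.064,0.003,-0.1,0,0,0,-1],[-0.064,0.003,-0.1,0,0,0,-1]]' | grep pos;python3 -c "
from h import *
case();look('w6',(12.5,15,14))"
```

```text
position: [519.6, -279.1, 103.7]
contact_force: [-0.8, 1.5, 5.7]
position: [524.2, -280.4, 103.5]
contact_force: [-2.7, 2.0, 6.2]
position: [536.8, -218.0, 200.8]
t 24.35 case xyz [ -1.6  94.7 110.8] F case [-0.  -0.7 -0.3]
L index x0 1.8 ribs (rad from top to +x, depth): [(-0.602, -22.7), (0.506, -37.5)]
M index x0 1.7 ribs (rad from top to +x, depth): [(-0.637, -16.9), (0.55, -32.1)]
R index x0 1.6 ribs (rad from top to +x, depth): [(-0.497, -20.1), (-0.454, -21.6), (0.628, -25.5)]
```

Middle wheel's ribs at -0.64 and +0.55 put it at about 4.17 rad, so it shows 5. On to the right wheel.

```bash
python3 -m handwheel '[[0.05,0.003,0.03,0,0,0,-1],[0.108,0.003,0.05,0,0,0,-1],[0.108,0.003,0.08,0,0,0,-1],[0.108,0.003,0.09,0,0,0,-1],[0.108,0.003,0.092,0,0,0,-1],[0.108,0.003,0.094,0,0,0,-1],[0.108,0.003,0.095,0,0,0,-1],[0.108,0.003,0.095,0,0,0,-1],[0.108,0.003,0.095,0,0,0,-1]]'>/dev/null;python3 -c "
from h import *
case()"; python3 -m handwheel '[[0,0,0,0,0,0,-1],[0,0,0,0,0,0,-1],[0,0,0,0,0,0,-1]]'>/dev/null;python3 -c "
from h import *
case()"
```

```text
t 25.52 case xyz [ -3.1 -12.9  17.5] F case [-0.2 -0.5 -0.3]
t 25.9 case xyz [ -3.4 -13.1  17.1] F case [ 0.6  0.9 -0.1]
```

```bash
python3 -m handwheel '[[0,0,0.001,0,0,0,-1],[0,0,0.002,0,0,0,-1],[0,0,0.002,0,0,0,-1]]'| grep -E "pos|contact";python3 -m handwheel '[[0,0.001,0.0013,0,0,0,-1],[0,0.001,0.0013,0,0,0,-1],[0,0.001,0.0013,0,0,0,-1]]'| grep -E "pos|contact"
```

```text
position: [507.6, -321.7, 105.7]
contact_force: [-1.0, 0.9, 4.0]
position: [507.5, -321.7, 105.0]
contact_force: [-0.0, 1.0, 5.1]
```

```bash
python3 -m handwheel '[[0,0,0.001,0,0,0,-1],[0,-0.002,0.001,0,0,0,-1],[0,-0.004,0.001,0,0,0,-1],[0,-0.006,0.001,0,0,0,-1],[0,-0.008,0.001,0,0,0,-1],[0,-0.01,0.001,0,0,0,-1],[0,-0.012,0.001,0,0,0,-1],[0,-0.014,0.001,0,0,0,-1],[0,-0.014,0.001,0,0,0,-1]]'| grep -E "pos|contact"; python3 -m handwheel '[[0,0,-0.008,0,0,0,-1],[0,0.015,-0.008,0,0,0,-1],[0,0.015,-0.008,0,0,0,-1],[0,0.015,-0.005,0,0,0,-1],[0,0.015,-0.002,0,0,0,-1],[0,0.015,0,0,0,0,-1],[0,0.015,0,0,0,0,-1]]'| grep -E "pos|contact"; python3 -m handwheel '[[0,-0.002,0,0,0,0,-1],[0,-0.004,0,0,0,0,-1],[0,-0.006,0,0,0,0,-1],[0,-0.008,0,0,0,0,-1],[0,-0.01,0,0,0,0,-1],[0,-0.01,0,0,0,0,-1]]'| grep -E "pos|contact"; python3 -m handwheel '[[0,0,-0.008,0,0,0,-1],[-0.05,0.01,-0.04,0,0,0,-1],[-0.108,0.01,-0.07,0,0,0,-1],[-0.108,0.01,-0.1,0,0,0,-1],[-0.108,0.01,-0.1,0,0,0,-1],[-0.108,0.01,-0.1,0,0,0,-1],[-0.108,0.01,-0.1,0,0,0,-1]]' | grep pos;python3 -c "
from h import *
case();look('w7',(12.5,15,16))
p=cv2.imread('pics/w7.png')[15:230,255:385]
cv2.imwrite('pics/w7c.png',cv2.resize(p,None,fx=2.75,fy=2.75,interpolation=cv2.INTER_CUBIC))"
```

```text
position: [520.4, -325.2, 104.2]
contact_force: [-1.8, 1.7, 7.4]
position: [505.7, -321.3, 104.2]
contact_force: [-2.2, 3.2, 9.5]
position: [515.6, -323.9, 104.3]
contact_force: [-2.5, 1.9, 8.9]
position: [531.9, -216.9, 201.3]
t 30.27 case xyz [ -6.6  94.5 111.3] F case [-0.5  0.7  0.2]
L index x0 1.8 ribs (rad from top to +x, depth): [(-0.602, -23.4), (0.489, -35.1)]
M index x0 1.8 ribs (rad from top to +x, depth): [(-0.628, -19.9), (0.532, -35.7)]
R index x0 1.7 ribs (rad from top to +x, depth): [(-0.672, -18.5), (0.454, -29.7)]
```

View pics/w7c.png

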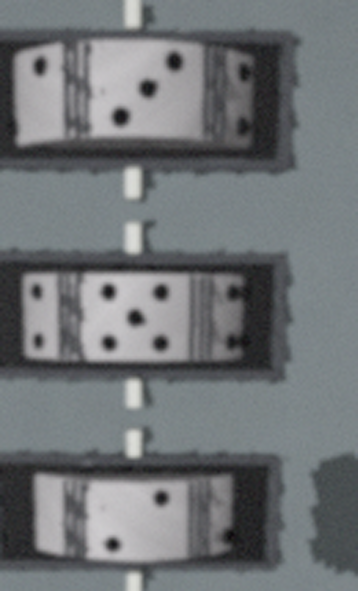

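The right wheel's 3 is about 14 crop px short, so it needs about +0.1 rad, or 3 mm. The middle and left wheels are centred.

```bash
python3 -m handwheel '[[0.05,-0.003,0.03,0,0,0,-1],[0.108,-0.003,0.05,0,0,0,-1],[0.108,-0.003,0.08,0,0,0,-1],[0.108,-0.003,0.092,0,0,0,-1],[0.108,-0.003,0.092,0,0,0,-1],[0.108,-0.003,0.096,0,0,0,-1],[0.108,-0.003,0.098,0,0,0,-1],[0.108,-0.003,0.1,0,0,0,-1],[0.108,-0.003,0.1,0,0,0,-1]]'| grep -E "pos|contact"; python3 -m handwheel '[[0,-0.002,0,0,0,0,-1],[0,-0.004,0,0,0,0,-1],[0,-0.004,0,0,0,0,-1]]'| grep -E "pos|contact"; python3 -m handwheel '[[0,0,-0.008,0,0,0,-1],[-0.05,0.003,-0.04,0,0,0,-1],[-0.108,0.003,-0.07,0,0,0,-1],[-0.108,0.003,-0.1,0,0,0,-1],[-0.108,0.003,-0.1,0,0,0,-1],[-0.108,0.003,-0.1,0,0,0,-1],[-0.108,0.003,-0.1,0,0,0,-1]]' | grep pos;python3 -c "
from h import *
case();look('w8',(12.5,15,16));to(0,-58,30)"
```

```text
position: [509.4, -321.8, 104.8]
contact_force: [-1.6, 2.7, 6.5]
position: [512.6, -322.6, 104.7]
contact_force: [-2.2, 2.0, 8.3]
position: [535.8, -217.9, 201.5]
t 32.7 case xyz [ -2.6  94.5 111.5] F case [ 0.4  0.1 -0.2]
L index x0 1.9 ribs (rad from top to +x, depth): [(-0.628, -21.8), (0.524, -31.1)]
M index x0 1.7 ribs (rad from top to +x, depth): [(-0.637, -19.0), (0.524, -31.5)]
R index x0 1.7 ribs (rad from top to +x, depth): [(-0.611, -19.8), (0.524, -37.4)]
t 32.75 case xyz [ -2.5  94.5 111.6] F case [-0.2  0.6 -0.2]
tool shift mm [152.5  -2.1  81.6] case x in tool [ 0.004 -1.    -0.002] yawerr [-1.    -0.004 -0.   ]
```

All three wheels now read 2, 5, 3 to within about 0.05 rad. Next, the latch: come down on the free lid left of the tab, without touching the lid.

```bash
python3 -m handwheel '[[0.05,-0.004,0,0,0,0,-1],[0.1,-0.004,0.02,0,0,0,-1],[0.15,-0.004,0.04,0,0,0,-1],[0.15,-0.004,0.07,0,0,0,-1],[0.15,-0.004,0.085,0,0,0,-1],[0.15,-0.004,0.085,0,0,0,-1],[0.15,-0.004,0.085,0,0,0,-1],[0.15,-0.004,0.085,0,0,0,-1]]'|grep -E "pos|contact"; python3 -m handwheel '[[0,0,0,0,0,0,-1],[0,0,0,0,0,0,-1]]'>/dev/null; python3 -c "
from h import *
to(1.5,-58,9)"
```

```text
position: [503.6, -363.6, 119.2]
contact_force: [0.5, 0.5, 0.4]
t 34.0 case xyz [  3.  -54.8  28.3] F case [ 0.9 -0.1 -0.8]
tool shift mm [ 3.2  1.6 19.3] case x in tool [ 0.005 -1.     0.001] yawerr [-1.    -0.005 -0.   ]
```

```bash
python3 -m handwheel '[[0.001,0.0015,0.01,0,0,0,-1],[0.001,0.0015,0.015,0,0,0,-1],[0.001,0.0015,0.018,0,0,0,-1],[0.001,0.0015,0.018,0,0,0,-1]]'|grep -E "pos|contact"; python3 -m handwheel '[[0.004,0,0,0,0,0,-1],[0.008,0,0,0,0,0,-1],[0.012,0,0,0,0,0,-1],[0.015,0,0,0,0,0,-1],[0.018,0,0,0,0,0,-1],[0.021,0,0,0,0,0,-1],[0.024,0,0,0,0,0,-1],[0.024,0,0,0,0,0,-1]]'|grep -E "pos|contact";python3 -c "
from h import *
case()"
```

```text
position: [500.7, -364.3, 99.3]
contact_force: [-0.6, -0.6, 0.0]
position: [494.8, -387.7, 99.8]
contact_force: [0.3, 1.6, 1.2]
t 35.5 case xyz [  1.4 -80.1   9.8] F case [-0.1  1.6  1.2]
```

```bash
python3 -m handwheel '[[0.002,0,0,0,0,0,-1],[0.004,0,0,0,0,0,-1],[0.006,0,0,0,0,0,-1],[0.008,0,0,0,0,0,-1]]'|grep -E "contact";python3 -c "
from h import *
case()"; python3 -m handwheel '[[0.002,0,0,0,0,0,-1],[0.004,0,0,0,0,0,-1],[0.005,0,0,0,0,0,-1],[0.005,0,0,0,0,0,-1]]'|grep -E "contact";python3 -c "
from h import *
case()"
```

```text
contact_force: [-0.6, 3.4, -0.6]
t 36.0 case xyz [  1.4 -88.1   9.8] F case [-1.5  3.1 -0.6]
contact_force: [0.1, 2.4, 0.8]
t 36.5 case xyz [  1.5 -93.2   9.8] F case [-0.5  2.3  0.8]
```

```bash
for i in 1 ; do python3 -m handwheel '[[0.001,0,0,0,0,0,-1],[0.002,0,0,0,0,0,-1],[0.002,0,0,0,0,0,-1]]'|grep -E "contact";python3 -c "
from h import *
case()"; done;  python3 -m handwheel '[[0.001,0,0,0,0,0,-1],[0.0015,0,0,0,0,0,-1],[0.0015,0,0,0,0,0,-1]]'|grep -E "contact";python3 -c "
from h import *
case()"
```

```text
contact_force: [0.8, 2.8, 2.0]
t 36.88 case xyz [  1.5 -94.9   9.7] F case [0.  2.9 2. ]
contact_force: [0.7, 6.9, 2.6]
t 37.25 case xyz [  1.5 -95.1   9.8] F case [-1.   6.8  2.6]
```

The force rose to 6.8 N at y = -95, which is the end stop, so the latch is fully open. Next: back off, lift and check.

```bash
python3 -m handwheel '[[-0.01,0,0,0,0,0,-1],[-0.022,0,0,0,0,0,-1],[-0.022,0,-0.03,0,0,0,-1],[-0.022,0,-0.06,0,0,0,-1],[-0.05,0,-0.11,0,0,0,-1],[-0.1,0,-0.15,0,0,0,-1],[-0.1,0,-0.15,0,0,0,-1],[-0.1,0,-0.15,0,0,0,-1],[-0.1,0,-0.15,0,0,0,-1]]'|grep -E "pos|contact";python3 -c "
from h import *
case();look('w9',(12.5,15,16))
ps=pose();d=get_image('wrist')[1]
u,v=np.meshgrid(np.arange(200,440),np.arange(0,400));P=(world('wrist',d,np.c_[u.ravel(),v.ravel()],ps)-C)@B
m=(abs(P[:,0]-1.5)<8)&(P[:,1]<-60)&(P[:,1]>-135)&(P[:,2]>14)&(P[:,2]<20);print('tab y',m.sum(),P[m,1].min(),P[m,1].max(),P[m,1].mean())"
```

```text
position: [515.1, -307.1, 248.1]
contact_force: [0.2, -0.0, 0.8]
t 38.38 case xyz [  0.3   3.  158.1] F case [0.2 0.  0.8]
L index x0 0.2 ribs (rad from top to +x, depth): [(-0.044, -21.5), (0.759, -14.0)]
M index x0 1.7 ribs (rad from top to +x, depth): [(-0.628, -15.2), (0.532, -34.4)]
R index x0 1.6 ribs (rad from top to +x, depth): [(-0.576, -22.2), (0.541, -36.2)]
tab y 417 -116.38029040816228 -106.12451643340631 -111.03262740220934
```

View pics/w9.png

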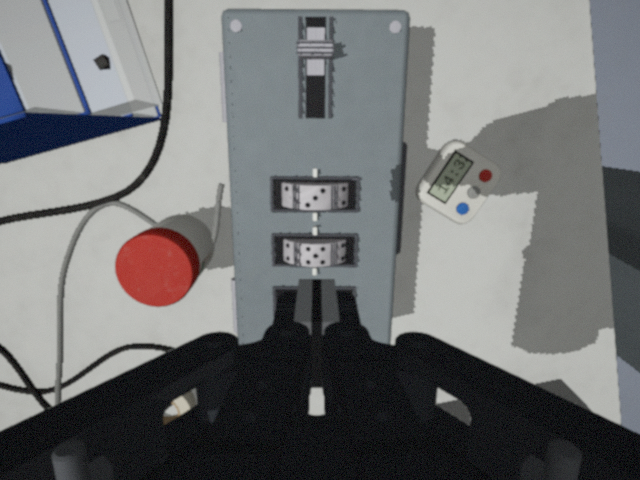

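The tab is at the far end of its slot (315,47), with its measured centre at y = -111 mm, which is 21–22 mm of travel. The middle wheel shows 5 at (315,252) and the right wheel 3 at (316,196). The left wheel is hidden by the fingers but hasn't been touched since it was read as 2. The arm is clear, so I'm handing in.

```bash
python3 -c "
from bench import *
print(job_done())"
```

```text
the job is handed in; nothing more can be done
None
```

The case is unlocked and handed in: the wheels read 2, 5, 3 within about 0.05 rad, the latch is at its right end stop (about 21–22 mm), the highest force I read on the case was about 10 N, and the arm is clear of everything.

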